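Draw the rack brush out to full length and hold it

TASK

Ready the long rack brush in its bench cradle: swing the lamp by its pin out of the way, until the middle of the lamp is a good 20 cm to the side of the red button, then push the red lock button fully down, and pull the orange grip straight out past the first stop to the second stop, the handle's full length. The handle is sprung, so finish while still gripping the orange grip and holding the handle fully out for the collar to be tightened; leave the lamp clear and everything else on the bench undisturbed.

Things in the scene. Friction and masses are not known exactly. Their poses are not given: they have to be found in the camera images.
- cradle: Fixed bench cradle holding a telescoping brush level. Origin on the table under the red button; x axis = direction in which the handle is pulled out, z up. Blue tube 36 mm thick, axis 60 mm up, from x = -215 mm to a black collar (x -25 to +30 mm, 44 wide, top 82 to 84 mm up). Clamps 87 mm high at x = -75 and -165 mm; brush head 130 mm wide, x -215 to -310 mm.
- button_top (a point): Centre of the top face of the red round lock button (26 mm across) on the collar; 96 mm above the table when up, 88 mm when fully down.
- lock_button (a joint): How far the red button is pressed, m: 0 up, 0.008 fully down. Pushed straight down it resists with about 4 N and then stays down by itself. While up, it locks the rear section; it frees the rear section when more than about 5 mm down.
- grip_top (a point): Centre of the top of the orange upright pull grip, a round post 22 mm across on the end of the thin rod: top 130 mm, bottom 45 mm above the table. The 16 mm rod (top 68 mm up) meets it from the cradle's -x side; above 70 mm the post is free all round. At the start 100 mm from the button along the cradle's x axis; 220 mm at the second stop; moves level.
- pull_grip: The same orange pull grip as a body (its axes are parallel to the cradle's; its origin lies on the table under the button when the handle is in, and moves out with the grip).
- front_section (a joint): How far the thin steel front section is drawn out of the rear section, m: 0 in (start), 0.060 at its end = first stop. A spring pulls it back with 1.2 to 2.1 N.
- rear_section (a joint): How far the 25 mm aluminium rear section is drawn out of the blue tube, m: 0 in (start), 0.060 at its end. Both sections at 0.060 is the second stop, a hard end. A spring pulls it back with 2.8 to 4.0 N (friction about 0.5 N), so the front section comes out first and the handle slides in if let go. Moves under 3 mm while the button is up.
- lamp_arm (a joint): Angle of the lamp's swing arm about its upright hinge, rad; grows anticlockwise seen from above, which carries the lamp from over the handle back over the brush head and beyond. Starts between -0.12 and 0.12; end stops at -0.35 and 1.6. Stiff hinge (about 0.35 N m): stays where it is left.
- lamp_hinge (a point): Point on the lamp's upright hinge axis, at the top of the arm's level (182 mm above the table). The post stands on a white round foot 110 mm across, on the far side of the brush handle.
- lamp_pin (a point): Centre of the top of the black round pin, 18 mm across and 60 mm tall, that stands on the middle of the white lamp head for moving it; 242 mm above the table, 271 mm from the hinge axis. The head is a disc 130 mm across, from 158 to 182 mm above the table; the arm, 20 mm wide, lies between 164 and 176 mm.
- loaf1: Bread loaf, 200 long, 64 wide and high, lying on a dark baking tray at the left. Bystander; origin at the centre of its underside.
- loaf2: Second such loaf on the tray. Bystander; origin at the centre of its underside.
- loaf3: Third such loaf on the tray. Bystander; origin at the centre of its underside.
- jar: Glass jar with red lid, 72 across, 110 high, at the back. Bystander; origin at the centre of its underside.
- timer: White and green kitchen timer, 72 across, 58 high, at the back. Bystander; origin at the centre of its underside.
- bowl: Small steel bowl, 100 across, 50 high, at the back. Bystander; origin at the centre of its underside.
- scraper: Dough scraper with dark wooden grip, about 105 by 130, 20 mm high, lying flat between the brush and the loaf tray, where the handle comes out above it. Bystander; origin on its underside near the wooden grip.

How it is judged:
By the outcome, as a careful person would: the job done as asked, in the order asked, and still so for the second after the job is handed in, while the arm keeps its last pose, push and grip.
It also fails if it takes over 64 s, if anything falls off the work surface, if the arm or the gripper's body presses on something with over 40 N, if the wrist force passes 120 N, or if a joint passes its speed limit or range.

ROBOT

A 6-joint arm with a two-finger parallel gripper is mounted at the origin on the work surface. World frame = base frame: x ahead of the robot, y to its left, z up, the work surface at z = 0. Lengths are in m, angles in rad, forces in N, time in s.
With the tool pointing down it reaches from about 0.35 to 0.875 m from the base axis. Payload 4.2 kg.
Tool frame: the origin (TCP) lies on the mounting face of the last link; the fingertips stand 173 mm ahead of it and the grasp point (between the pads) lies 155 mm ahead of it; z points along the fingers, y is the direction in which the jaws open and shut (so a half turn about z gives the same grasp; the last joint's range is limited). The gripper opens to 85 mm and grips with 20 to 120 N. Pads are 22 mm wide; open, the fingers measure 114 mm over their backs; the gripper's body (76 mm by 85 mm) begins 54 mm behind the grasp point. The pads swing forward as they close: fully open they stand 13 mm farther back than shut.
Start: joints at [-0.845, 0.385, 0.008, 0, -1.194, -0.259], TCP at [0.281, -0.558, 0.405] pointing down, gripper open.
Joint ranges: [-3.14, 3.14], [-1.21, 2.06], [-1.07, 1.41], [-3.16, 2.05], [-2.99, -0.16], [-3.1, 3.1]. Speed limits (rad/s): [2.79, 2.79, 3.14, 3.14, 3.14, 3.14].

INTERFACE

Orientations are given as [roll, pitch, yaw] about the fixed x, y, z axes, in that order (R = Rz(yaw) Ry(pitch) Rx(roll)).
In Python, from workcell import sense, read_camera, hand_in gives the robot as it stands.
- The arm moves only by the shell command python3 -m crank 'ROWS' [OPENING] [FORCE]. ROWS is JSON, one flat list of numbers, 4 for each row, row after row: the shift along the tool's x, y, z in mm, then the turn about the tool's z in degrees. A call has 1 to 10 rows; each row shifts and turns the commanded pose from where the row before left it, along the tool's axes as they then stand; what a row does not reach is not made up. A row lasts 1/8 s, in which the tool goes at most 62.5 mm and 10.7 degrees, less where a joint would pass 70% of its speed; a pose out of reach is approached as far as the arm can. A call is refused whole if a number of a shift passes 62.5 or a number of a turn 10.7, either way. A call with a gripper value outside its range is refused whole. OPENING is the finger opening in mm, from 0 to 85.4, set as the call begins (- or left out, the last holds). The fingers move at their own pace and stop on an object; FORCE is the grip in N (left out, the last holds). Time passes only in rows, so rows that do not move let the fingers close. It gives the time, the measured TCP pose, the force and the opening at its end, in the units of the state.
- sense(): the state, without advancing time (a new reading comes with each control period).
- read_camera(name): name is "scene" or "side" or "wrist"; returns a dict with "frame" (420x560x3 uint8, red, green, blue), "z_map" (420x560 float32, m along the optical axis (not along the pixel's ray), 0 where there is no reading), "camera_matrix" (3x3 intrinsics, pixels), "eye" and "attitude" of the camera in the world; the wrist camera has in their place "tool_from_camera" (4x4, takes a point from camera to tool coordinates, whose origin is the TCP and whose axes are the flange's). Camera axes: x right, y down, z forward; pixel columns grow to the right and rows downward; lengths in m; the calibration is good to about 2 mm. A picture is of the moment at which its call begins: read the wrist's pose just before it.
- hand_in(): hands the job in, once; it reports no verdict.
The state is a dict: "clock": time; "qpos": joint angles; "qd": joint speeds; "joint_efforts": joint torques, N m; "tcp_pos": TCP position; "tool_rot": TCP orientation; "wrist_force": force on the tool from outside, world axes, zero at the start; "wrist_torque": the same for the moment, N m; "gripper_width": finger opening in m.
Only numpy, scipy, OpenCV 4.12 (cv2) and the standard library are available. Lean on these libraries where they do the work, as an engineer would, in place of code of your own. Each camera call takes 0.05 s, during which the arm holds its last target. There are 200 camera calls.

## Working session

There is one attempt and no reset: what is moved stays moved. The work goes in short steps, Python scripts to look and compute and a shell command to move; the robot and the scene stay as the last step left them, time stands still between calls to the robot, and variables do not carry over. Pictures are saved under pics/ and viewed, about 8 in all and at most 12, crops included, and the job is handed in when it is done.

```bash
ls; mkdir -p pics; cat > h.py <<'E'
import numpy as np, cv2
from scipy.spatial.transform import Rotation as R
from workcell import sense, read_camera
def cam(n):
    s=sense(); c=read_camera(n)
    if n=='wrist':
        T=np.eye(4); T[:3,:3]=rot(s['tool_rot']); T[:3,3]=s['tcp_pos']
        M=T@np.array(c['tool_from_camera'])
    else:
        M=np.eye(4); a=np.array(c['attitude'],float)
        M[:3,:3]=a if a.shape==(3,3) else rot(a)
        M[:3,3]=c['eye']
    c['M']=M; return c
def rot(a):
    a=np.array(a,float)
    return a if a.shape==(3,3) else R.from_euler('xyz',a).as_matrix()
def pts(c):
    z=c['z_map']; K=np.array(c['camera_matrix']); v,u=np.indices(z.shape)
    p=np.stack([(u-K[0,2])/K[0,0]*z,(v-K[1,2])/K[1,1]*z,z],-1)
    return p@c['M'][:3,:3].T+c['M'][:3,3]
def ray(c,u,v,h):
    K=np.array(c['camera_matrix']); d=c['M'][:3,:3]@np.array([(u-K[0,2])/K[0,0],(v-K[1,2])/K[1,1],1])
    o=c['M'][:3,3]; return o+d*(h-o[2])/d[2]
def save(c,f): cv2.imwrite('pics/'+f,c['frame'][:,:,::-1])
E
python3 - <<'E'
from h import *
print(sense())
for n in('scene','side','wrist'):
    c=cam(n); save(c,n+'1.png'); print(n,c.get('eye'),c.get('attitude'),c.get('tool_from_camera'),c['camera_matrix'])
a=cv2.imread('pics/scene1.png');b=cv2.imread('pics/side1.png')
E
```

```text
pics
{'clock': 0.0, 'qpos': array([-8.45405457e-01,  3.85559465e-01,  6.64538299e-03, -5.17953832e-04,
       -1.19397024e+00, -2.58575422e-01]), 'qd': array([ 0.00021932, -0.00066972,  0.00125322, -0.00017607, -0.00116644,
       -0.00071131]), 'joint_efforts': array([ 1.13855181e-04, -3.92291343e+01,  1.88400078e+01,  4.18603733e+00,
       -4.59898612e-03, -1.11255679e-05]), 'tcp_pos': array([ 0.28121073, -0.55794042,  0.40362425]), 'tool_rot': array([ 3.13945098e+00, -6.87034965e-05, -2.67496823e+00]), 'wrist_force': array([0.33359792, 0.03998068, 0.38460927]), 'wrist_torque': array([-0.00038973, -0.02378205,  0.0182089 ]), 'gripper_width': 0.08559074561921491}
scene [1.38749823 0.11801244 1.15567425] [-2.4471803  -0.01712549  1.56523753] None [[406.42560857   0.         282.14108031]
 [  0.         406.42560857 202.97243835]
 [  0.           0.           1.        ]]
side [0.33677531 1.10398262 0.93372   ] [-2.23129279 -0.0055024  -2.89173144] None [[470.99112523   0.         272.32798222]
 [  0.         470.99112523 213.61206898]
 [  0.           0.           1.        ]]
wrist None None [[ 1.55589690e-04 -9.46091616e-01 -3.23899104e-01  8.28758880e-02]
 [ 9.99999986e-01  1.26005271e-04  1.12310152e-04 -1.08226218e-03]
 [-6.54426988e-05 -3.23899117e-01  9.46091622e-01  3.16084956e-02]
 [ 0.00000000e+00  0.00000000e+00  0.00000000e+00  1.00000000e+00]] [[342.97336941   0.         282.96999524]
 [  0.         342.97336941 210.02092377]
 [  0.           0.           1.        ]]
```

View pics/scene1.png

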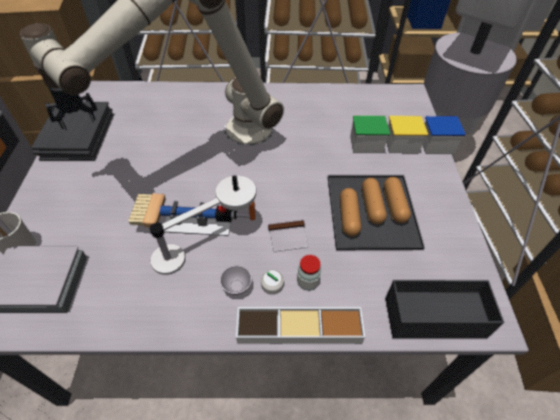

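View pics/side1.png

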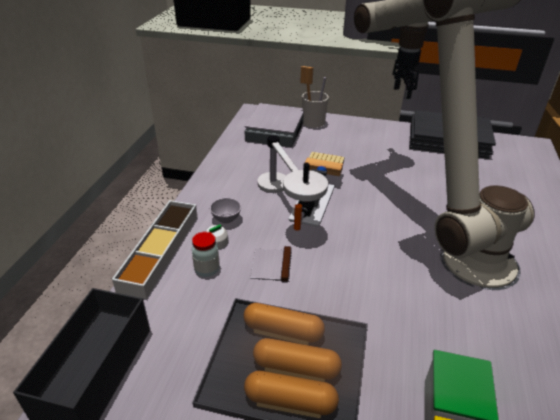

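The scene view shows the lamp head at (237,190) with its pin top at (235,181). The hinge is at (157,229), the orange grip at (252,208), the blue tube at about (185,212), the scraper at (287,230) and the loaves at (375,205). In the side view the pin top is at (306,167), the grip top at (298,207) and the hinge at (273,145). Next I measure these.

```bash
python3 - <<'E'
from h import *
def tri(a,b):
    A=[];B=[]
    for c,(u,v) in (a,b):
        p0=ray(c,u,v,0);o=c['M'][:3,3];d=(p0-o)/np.linalg.norm(p0-o);P=np.eye(3)-np.outer(d,d);A.append(P);B.append(P@o)
    x=np.linalg.lstsq(np.vstack(A),np.hstack(B),rcond=None)[0]
    return x,[np.linalg.norm(P@x-q) for P,q in zip(A,B)]
C={n:cam(n) for n in('scene','side')}
for n,c in C.items():
    P=pts(c); hsv=cv2.cvtColor(c['frame'],cv2.COLOR_RGB2HSV).astype(int); H,S,V=[hsv[...,i] for i in range(3)]
    reg=(P[...,0]>.3)&(P[...,0]<.85)&(P[...,1]>-.4)&(P[...,1]<.12)&(c['z_map']>0)
    def show(name,m):
        if m.sum()<3: print(n,name,'few');return
        v,u=np.nonzero(m); q=P[m]; i=v.argmin()
        print(n,name,m.sum(),'top px',u[v==v.min()].mean(),v.min(),'med',np.median(q,0).round(3),'lo',np.percentile(q,2,axis=0).round(3),'hi',np.percentile(q,98,axis=0).round(3))
    show('orange',reg&(H<14)&(S>150)&(V>60)&(P[...,2]>.075)&(P[...,2]<.145))
    show('orangetop',reg&(H<14)&(S>150)&(P[...,2]>.122)&(P[...,2]<.14))
    show('blue',reg&(H>100)&(H<125)&(S>120)&(P[...,2]>.055)&(P[...,2]<.09))
    show('red',reg&((H<4)|(H>174))&(S>150)&(P[...,2]>.08)&(P[...,2]<.1))
    show('head',reg&(V>150)&(S<40)&(P[...,2]>.176)&(P[...,2]<.19))
    show('pin',reg&(V<70)&(P[...,2]>.19)&(P[...,2]<.26))
    show('pintop',reg&(V<70)&(P[...,2]>.236)&(P[...,2]<.26))
    show('hinge',reg&(P[...,2]>.176)&(V<90)&(P[...,2]<.19))
    show('foot',reg&(V>150)&(S<40)&(P[...,2]>.004)&(P[...,2]<.03)&(P[...,0]>.5))
    show('scraperwood',reg&(P[...,2]>.01)&(P[...,2]<.03)&(P[...,1]>-.15)&(S>100)&(V<120))
    show('high',reg&(P[...,2]>.15)&(P[...,2]<.26)&(P[...,0]>.45))
print(tri((C['scene'],(235,181)),(C['side'],(306,167))),tri((C['scene'],(157,229)),(C['side'],(273,145))))
z=cv2.resize(C['scene']['frame'][160:290,110:330],(800,473),interpolation=2); cv2.imwrite('pics/z1.png',z[:,:,::-1])
E
```

```text
scene orange 70 top px 252.5 203 med [0.537 0.037 0.096] lo [ 0.52  -0.075  0.078] hi [0.541 0.046 0.132]
scene orangetop 8 top px 252.5 203 med [0.538 0.042 0.129] lo [0.533 0.039 0.123] hi [0.541 0.045 0.132]
scene blue 260 top px 163.0 206 med [ 0.525 -0.197  0.073] lo [ 0.509 -0.27   0.057] hi [ 0.544 -0.059  0.081]
scene red 38 top px 220.0 206 med [ 0.531 -0.062  0.09 ] lo [ 0.52  -0.075  0.083] hi [ 0.537 -0.05   0.099]
scene head 988 top px 238.5 175 med [ 0.535 -0.017  0.181] lo [ 0.466 -0.187  0.176] hi [0.642 0.049 0.185]
scene pin 44 top px 234.0 176 med [ 0.527 -0.01   0.219] lo [ 0.521 -0.015  0.193] hi [ 0.529 -0.004  0.242]
scene pintop 8 top px 234.0 176 med [ 0.524 -0.01   0.24 ] lo [ 0.518 -0.013  0.237] hi [ 0.528 -0.007  0.243]
scene hinge 128 top px 235.5 189 med [ 0.676 -0.231  0.184] lo [ 0.526 -0.25   0.178] hi [ 0.692 -0.009  0.189]
scene foot 1565 top px 273.0 220 med [ 0.667 -0.191  0.012] lo [ 0.533 -0.349  0.004] hi [0.818 0.111 0.021]
scene scraperwood 27 top px 272.5 225 med [0.549 0.107 0.02 ] lo [0.542 0.097 0.014] hi [0.555 0.117 0.023]
scene high 1
[... 712 characters left out ...]
  0.237] hi [0.525 0.004 0.243]
side hinge 87 top px 273.0 135 med [ 0.666 -0.223  0.182] lo [ 0.512 -0.247  0.176] hi [0.688 0.052 0.188]
side foot 318 top px 272.5 172 med [ 0.678 -0.211  0.015] lo [ 0.56  -0.275  0.004] hi [0.774 0.116 0.019]
side scraperwood 21 top px 287.0 247 med [0.542 0.111 0.018] lo [0.534 0.1   0.014] hi [0.548 0.119 0.023]
side high 1546 top px 273.0 135 med [ 0.528 -0.002  0.179] lo [ 0.46  -0.23   0.159] hi [0.679 0.057 0.231]
(array([ 0.52109135, -0.00954435,  0.22425553]), [np.float64(0.002483159589515829), np.float64(0.0024831595895156134)]) (array([ 0.66728864, -0.23418857,  0.15689602]), [np.float64(0.0058219157167438106), np.float64(0.005821915716743604)])
```

View pics/z1.png

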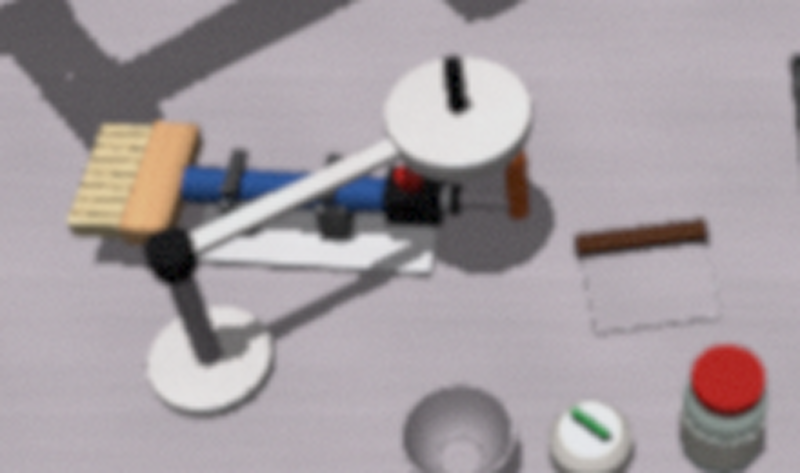

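Measured so far: pin top about (0.521, -0.006, 0.242), hinge about (0.675, -0.233), giving a radius of 0.274 (0.271 expected). The grip is about (0.530, 0.042, 0.130) and the button about (0.528, -0.06), 102 mm apart (100 expected). The handle pulls towards about +y. The lamp has to swing anticlockwise about 70°. I'll lift, turn so the jaws lie tangential to the swing, then move over the pin.

```bash
python3 -m crank '[0,0,-50,0, 0,0,-20,10.3, 0,0,0,10.3, 0,0,0,10.3, 0,0,0,10.3, 0,0,0,10.3, 0,0,0,10.3, 0,0,0,10.3, 0,0,0,10.3, 0,0,0,0]' 60
cat >> h.py <<'E'
def go(target,yaw=None):
    "shift in tool axes (mm) from the present pose to a TCP target; turn in deg"
    s=sense(); Rm=rot(s['tool_rot']); psi=np.degrees(np.arctan2(Rm[1,0],Rm[0,0]))
    d=Rm.T@(np.array(target)-s['tcp_pos'])*1000
    print('t',round(s['clock'],2),'tcp',s['tcp_pos'].round(4),'psi',round(psi,1),'q',s['qpos'].round(2),'F',np.round(s['wrist_force'],1),'w',round(s['gripper_width'],4))
    print('shift mm',d.round(1),'turn',None if yaw is None else round((psi-yaw+180)%360-180,1))
E
python3 -c "
from h import *
go([.521,-.006,.47],124)"
```

```text
clock: 1.5
tcp_pos: [0.2813, -0.5581, 0.4745]
tool_rot: [3.141, -0.0, 2.172]
wrist_force: [0.5, 0.2, 0.7]
gripper_width: 0.0601
t 1.5 tcp [ 0.2813 -0.5581  0.4745] psi 124.5 q [-0.85  0.35  0.13 -0.   -1.35 -1.69] F [0.5 0.2 0.7] w 0.0601
shift mm [319.5 510.1   4.7] turn 0.5
```

```bash
python3 -m crank '[32,51,0,0, 32,51,0,0, 32,51,0,0, 32,51,0,0, 32,51,0,0, 32,51,0,0, 32,51,0,0, 32,51,0,0, 32,51,0,0, 32,51,0,0]' 60
python3 -m crank '[0,0,0,0, 0,0,0,0]'
python3 - <<'E'
from h import *
go([.521,-.006,.47],124)
c=cam('wrist'); save(c,'w1.png'); P=pts(c); F=c['frame'].astype(int); ok=c['z_map']>0
hsv=cv2.cvtColor(c['frame'],cv2.COLOR_RGB2HSV).astype(int)
def st(n,m):
    q=P[m&ok]; print(n,len(q), *( [np.median(q,0).round(4),q.min(0).round(3),q.max(0).round(3)] if len(q) else []))
dark=F.max(-1)<80; z=P[...,2]
r=np.hypot(P[...,0]-.521,P[...,1]+.006)
st('pintop',dark&(z>.236)&(z<.25)&(r<.04)); st('head',(z>.176)&(z<.187)&(r<.09)&(hsv[...,2]>150))
st('hinge',dark&(z>.172)&(z<.195)&(P[...,0]>.62))
st('orange',(hsv[...,0]<14)&(hsv[...,1]>150)&(z>.1)&(z<.14))
E
```

```text
clock: 2.75
tcp_pos: [0.5221, -0.0042, 0.4751]
tool_rot: [3.141, 0.0, 2.174]
wrist_force: [0.7, -0.9, -0.3]
gripper_width: 0.0601
clock: 3.0
tcp_pos: [0.5217, -0.0061, 0.4745]
tool_rot: [-3.141, -0.0, 2.173]
wrist_force: [0.3, -0.8, -0.1]
gripper_width: 0.0599
t 3.0 tcp [ 0.5217 -0.0061  0.4745] psi 124.5 q [ 0.3   0.16 -0.12  0.   -1.29 -2.84] F [ 0.3 -0.8 -0.1] w 0.0599
shift mm [ 0.4 -0.5  4.5] turn 0.5
pintop 454 [ 0.5193 -0.0081  0.2411] [ 0.512 -0.017  0.236] [ 0.527 -0.002  0.243]
head 9221 [ 0.5403 -0.0319  0.1812] [ 0.456 -0.082  0.176] [0.585 0.054 0.184]
hinge 0
orange 0
```

View pics/w1.png

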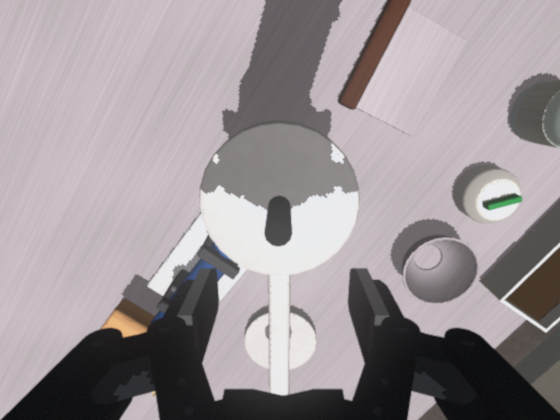

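The wrist view shows the lamp head centred between the fingers, with the pin at about (278,220) and the arm pointing down the picture, so the jaws are tangential. The pin top measures (0.5195, -0.0085, 0.241), which agrees with the earlier reading. I'll descend and grip it.

```bash
python3 -m crank '[-1,-3,30,0, 0,0,40,0, 0,0,28,0, 0,0,0,0]' 60 20
python3 -m crank '[0,0,0,0, 0,0,0,0, 0,0,0,0, 0,0,0,0]' 10 20
python3 - <<'E'
from h import *
go([.5195,-.0085,.377])
E
```

```text
clock: 3.55
tcp_pos: [0.519, -0.0102, 0.3751]
tool_rot: [-3.137, -0.002, 2.169]
wrist_force: [0.4, -0.0, -0.2]
gripper_width: 0.0599
clock: 4.05
tcp_pos: [0.5202, -0.0088, 0.3783]
tool_rot: [3.14, 0.002, 2.171]
wrist_force: [-1.7, 0.2, 5.1]
gripper_width: 0.0174
t 4.05 tcp [ 0.5202 -0.0088  0.3783] psi 124.4 q [ 0.3   0.23 -0.29  0.   -1.05 -2.84] F [-1.7  0.2  5.1] w 0.0174
shift mm [ 0.6 -0.4  1.2] turn None
```

```bash
python3 -m crank '[-0.5,-17,0,-3.6, -0.5,-17,0,-3.6, -0.5,-17,0,-3.6, -0.5,-17,0,-3.6, -0.5,-17,0,-3.6, -0.5,-17,0,-3.6, -0.5,-17,0,-3.6, -0.5,-17,0,-3.6, -0.5,-17,0,-3.6, -0.5,-17,0,-3.6]'
python3 - <<'E'
from h import *
go([.675+.271*np.cos(np.radians(160.5)),-.233+.271*np.sin(np.radians(160.5)),.377],160.5)
E
```

```text
clock: 5.3
tcp_pos: [0.417, -0.1411, 0.3782]
tool_rot: [3.141, 0.001, 2.801]
wrist_force: [-2.2, 2.6, 7.7]
gripper_width: 0.0171
t 5.3 tcp [ 0.417  -0.1411  0.3782] psi 160.5 q [ 0.05  0.09 -0.46 -0.   -1.02 -1.96] F [-2.2  2.6  7.7] w 0.0171
shift mm [-2.8 -0.5  1.2] turn -0.0
```

```bash
python3 -m crank '[-0.5,-17,0,-3.6, -0.5,-17,0,-3.6, -0.5,-17,0,-3.6, -0.5,-17,0,-3.6, -0.5,-17,0,-3.6, -0.5,-17,0,-3.6, -0.5,-17,0,-3.6, -0.5,-17,0,-3.6, -0.5,-17,0,-3.6, -0.5,-17,0,-3.6]'
python3 -m crank '[0,0,0,0]'
python3 - <<'E'
from h import *
go([.675+.271*np.cos(np.radians(196.5)),-.233+.271*np.sin(np.radians(196.5)),.377],196.5)
E
```

```text
clock: 6.55
tcp_pos: [0.4117, -0.3089, 0.3782]
tool_rot: [-3.141, -0.001, -2.854]
wrist_force: [-3.5, 1.2, 7.8]
gripper_width: 0.0176
clock: 6.68
tcp_pos: [0.412, -0.3096, 0.3782]
tool_rot: [-3.14, -0.002, -2.856]
wrist_force: [-4.0, -1.9, 7.5]
gripper_width: 0.0172
t 6.67 tcp [ 0.412  -0.3096  0.3782] psi -163.7 q [-0.33  0.22 -0.3   0.   -1.05 -0.96] F [-4.  -1.9  7.5] w 0.0172
shift mm [-3.  -1.2  1.2] turn -0.2
```

```bash
python3 -m crank '[0,0,0,0, 0,0,0,0, 0,0,0,0, 0,0,-40,0, 0,0,-50,0, 0,0,-20,-10.5, 0,0,0,-10.5, 0,0,0,-10.5, 0,0,0,-10.5, 0,0,0,-10.5]' 60
python3 -m crank '[0,0,0,-10.5, 0,0,0,-10.5, 0,0,0,0]' 0
python3 - <<'E'
from h import *
go([.53,-0.14,.47],-90)
E
```

```text
clock: 7.92
tcp_pos: [0.4124, -0.3079, 0.4865]
tool_rot: [3.141, 0.0, -1.934]
wrist_force: [-0.1, 0.0, 0.4]
gripper_width: 0.0605
clock: 8.3
tcp_pos: [0.4124, -0.308, 0.4865]
tool_rot: [3.141, 0.0, -1.575]
wrist_force: [-0.2, -0.3, 0.1]
gripper_width: 0.0055
t 8.3 tcp [ 0.4124 -0.308   0.4865] psi -90.3 q [-0.33  0.15 -0.12 -0.   -1.31  0.32] F [-0.2 -0.3  0.1] w 0.0055
shift mm [-168.5 -116.9   16.5] turn -0.3
```

```bash
python3 -m crank '[-50,-17,2,0, -50,-17,2,0, -50,-17,2,0, -50,-17,2,0, -50,-17,2,0, -50,-17,2,0, -48,-15,4,0, 0,0,0,0, 0,0,0,0]'
cat > m.py <<'E'
from h import *
import sys
go([.53,.04,.47],-90)
c=cam('wrist'); save(c,sys.argv[1]); P=pts(c); ok=c['z_map']>0; z=P[...,2]
H,S,V=[cv2.cvtColor(c['frame'],cv2.COLOR_RGB2HSV)[...,i].astype(int) for i in range(3)]
def st(n,m,h=None):
    m=m&ok; q=P[m]
    if not len(q): print(n,0); return
    k,l,s,ce=cv2.connectedComponentsWithStats(m.astype('uint8')); i=1+s[1:,4].argmax(); q=P[l==i]; (u,v),r=cv2.minEnclosingCircle(np.argwhere(l==i)[:,::-1].astype('float32'))
    print(n,len(q),'mid',((q.min(0)+q.max(0))/2).round(4),'med',np.median(q,0).round(4),'lo',q.min(0).round(3),'hi',q.max(0).round(3),'circ',(round(u),round(v),round(r)),'ray',ray(c,u,v,h).round(4) if h else '')
red=((H<4)|(H>174))&(S>150)
st('button',red&(z>.075)&(z<.102),.096)
st('btop',red&(z>.092)&(z<.1),.096)
st('griptop',(H<16)&(S>130)&(z>.125)&(z<.136),.13)
b=(H>100)&(H<125)&(S>120)&(z>.065)&(z<.085); q=P[b&ok]
if len(q)>50:
    vx,vy,x0,y0=cv2.fitLine(q[:,:2].astype('float32'),cv2.DIST_HUBER,0,.01,.01).ravel(); print('tube',vx,vy,x0,y0,'yaw',np.degrees(np.arctan2(vy,vx)))
E
python3 m.py w2.png
```

```text
clock: 9.43
tcp_pos: [0.5301, 0.0397, 0.4705]
tool_rot: [3.141, -0.0, -1.575]
wrist_force: [-0.2, 0.2, 1.0]
gripper_width: 0.0001
t 9.43 tcp [0.5301 0.0397 0.4705] psi -90.2 q [ 0.38  0.18 -0.11  0.   -1.28 -0.38] F [-0.2  0.2  1. ] w 0.0001
shift mm [-0.3  0.1  0.5] turn -0.2
button 594 mid [ 0.524  -0.0614  0.0897] med [ 0.524  -0.0611  0.0952] lo [ 0.512 -0.074  0.082] hi [ 0.536 -0.049  0.098] circ (290, 74, 14) ray [ 0.524  -0.0612  0.096 ]
btop 589 mid [ 0.524  -0.0609  0.0953] med [ 0.524  -0.061   0.0953] lo [ 0.512 -0.073  0.093] hi [ 0.536 -0.049  0.098] circ (290, 74, 14) ray [ 0.5235 -0.0611  0.096 ]
griptop 367 mid [0.5305 0.0379 0.1284] med [0.53   0.0375 0.1292] lo [0.521 0.028 0.125] hi [0.54  0.048 0.132] circ (284, 186, 11) ray [0.5304 0.0371 0.13  ]
tube 0.12665491 0.9919468 0.5212911 -0.10686856 yaw 82.72366
```

View pics/w2.png

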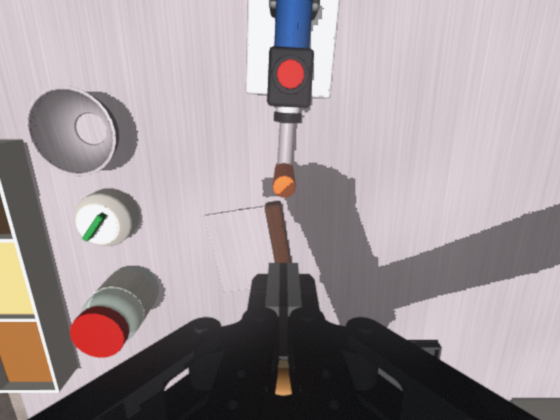

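The wrist view shows the red button at (290,74) and the grip top at (284,186), both unobstructed. The button top is (0.524, -0.061, 0.0955) and the grip top (0.530, 0.0375, 0.129). They are 99 mm apart and the heights match, so the pull direction is about 86.4°. Next I press the button with closed fingertips.

```bash
python3 -m crank '[50,3,0,0, 51,3,0,0, 0,0,50,0, 0,0,50,0, 0,0,50,0, 0,0,30,0, 0,0,5,0, 0,0,0,0, 0,0,0,0]' 0 20
python3 -c "
from h import *
go([.524,-.061,.261],-90)"
```

```text
clock: 10.6
tcp_pos: [0.5245, -0.0617, 0.2875]
tool_rot: [-3.138, 0.0, -1.574]
wrist_force: [0.5, 0.3, -0.5]
gripper_width: -0.0002
t 10.6 tcp [ 0.5245 -0.0617  0.2875] psi -90.2 q [ 0.19  0.34 -0.39  0.   -0.84 -0.19] F [ 0.5  0.3 -0.5] w -0.0002
shift mm [-0.7  0.6 26.5] turn -0.2
```

```bash
python3 -m crank '[0,0,9,0, 0,0,8,0, 0,0,0,0, 0,0,0,0]'
python3 -m crank '[0,0,3,0, 0,0,2,0, 0,0,2,0, 0,0,0,0]'
python3 -m crank '[0,0,1,0, 0,0,1,0, 0,0,0,0, 0,0,0,0]'
```

```text
clock: 11.1
tcp_pos: [0.5239, -0.0614, 0.2685]
tool_rot: [3.141, -0.0, -1.573]
wrist_force: [-0.3, -0.5, 1.1]
gripper_width: -0.0003
clock: 11.6
tcp_pos: [0.5241, -0.0614, 0.2617]
tool_rot: [-3.141, 0.0, -1.573]
wrist_force: [-0.0, 0.4, 2.3]
gripper_width: 0.0001
clock: 12.1
tcp_pos: [0.5242, -0.0615, 0.2614]
tool_rot: [-3.14, -0.0, -1.573]
wrist_force: [-3.4, 0.8, 11.3]
gripper_width: -0.0001
```

The force rose to 11 N with the tips at 88.4 mm, so the button is at its bottom. I'll give it a little more, then lift and check it.

```bash
python3 -m crank '[0,0,1,0, 0,0,0,0, 0,0,0,0]'
python3 -m crank '[0,0,-50,0, 0,0,-50,0, -50,-3,-60,0, -48,-3,-48,0, 0,0,0,0, 0,0,0,0]' 60 
python3 m.py w3.png
```

```text
clock: 12.48
tcp_pos: [0.5243, -0.0614, 0.2613]
tool_rot: [-3.14, -0.001, -1.572]
wrist_force: [-3.5, 1.3, 16.7]
gripper_width: 0.0
clock: 13.22
tcp_pos: [0.5289, 0.0228, 0.4496]
tool_rot: [3.139, 0.0, -1.573]
wrist_force: [0.6, -0.1, -0.5]
gripper_width: 0.06
t 13.22 tcp [0.5289 0.0228 0.4496] psi -90.1 q [ 0.35  0.19 -0.15 -0.   -1.23 -0.35] F [ 0.6 -0.1 -0.5] w 0.06
shift mm [-17.2  -1.  -20.4] turn -0.1
button 597 mid [ 0.5242 -0.0614  0.0861] med [ 0.5242 -0.0618  0.0872] lo [ 0.512 -0.073  0.083] hi [ 0.536 -0.05   0.09 ] circ (288, 92, 14) ray [ 0.5243 -0.0616  0.096 ]
btop 22 mid [0.7501 0.1915 0.0978] med [0.7494 0.1917 0.0982] lo [0.745 0.191 0.096] hi [0.756 0.193 0.1  ] circ (86, 332, 6) ray [0.751 0.193 0.096]
griptop 366 mid [0.5296 0.0376 0.1288] med [0.53   0.0376 0.1292] lo [0.52  0.028 0.126] hi [0.539 0.047 0.131] circ (282, 210, 11) ray [0.53   0.0376 0.13  ]
tube 0.062869266 0.9980218 0.52149945 -0.10871143 yaw 86.39548
```

The button top now stands at 87.5 mm with nothing touching it, so it is fully down. The tube fit gives a yaw of 86.4°, which agrees. I'll align the tool with the pull axis and grip the post.

```bash
python3 -m crank '[0,0,0,3.5, -15,0,0,0, 0,0,50,0, 0,0,50,0, 0,0,50,0, 0,0,30,0, 0,0,14,0, 0,0,0,0]' 60 60
python3 -m crank '[0,0,0,0, 0,0,0,0, 0,0,0,0, 0,0,0,0]' 0 60
python3 -c "
from h import *
go([.530,.0376,.255],-93.6)"
```

```text
clock: 14.28
tcp_pos: [0.5303, 0.0377, 0.2561]
tool_rot: [3.14, -0.001, -1.634]
wrist_force: [-0.6, 0.6, 0.8]
gripper_width: 0.06
clock: 14.78
tcp_pos: [0.5297, 0.0378, 0.2582]
tool_rot: [3.141, 0.001, -1.634]
wrist_force: [-4.1, 2.2, 5.2]
gripper_width: 0.0206
t 14.78 tcp [0.5297 0.0378 0.2582] psi -93.6 q [ 0.38  0.38 -0.41 -0.   -0.77 -0.44] F [-4.1  2.2  5.2] w 0.0206
shift mm [ 0.2 -0.3  3.2] turn -0.0
```

```bash
python3 -m crank '[-4,0,0,0, -6,0,0,0, -6,0,0,0, -6,0,0,0, -6,0,0,0, -6,0,0,0, -6,0,0,0, -6,0,0,0, -6,0,0,0, -6,0,0,0]'
python3 -m crank '[-6,0,0,0, -6,0,0,0, -6,0,0,0, -6,0,0,0, -6,0,0,0, -6,0,0,0, -6,0,0,0, -6,0,0,0, -6,0,0,0, 0,0,0,0]'
python3 -c "
from h import *
go([.530+.12*np.cos(np.radians(86.4)),.0376+.12*np.sin(np.radians(86.4)),.255],-93.6)"
```

```text
clock: 16.02
tcp_pos: [0.5335, 0.0953, 0.2577]
tool_rot: [3.141, -0.001, -1.634]
wrist_force: [-3.9, -2.9, 5.8]
gripper_width: 0.0205
clock: 17.27
tcp_pos: [0.537, 0.149, 0.2576]
tool_rot: [3.14, -0.002, -1.634]
wrist_force: [-3.1, -3.2, 6.2]
gripper_width: 0.0208
t 17.27 tcp [0.537  0.149  0.2576] psi -93.6 q [ 0.56  0.42 -0.35  0.   -0.8  -0.63] F [-3.1 -3.2  6.2] w 0.0208
shift mm [-8.4 -0.   2.6] turn -0.0
```

```bash
python3 -m crank '[-3,0,0,0, -3,0,0,0, 0,0,0,0, 0,0,0,0]'
python3 -m crank '[-2,0,0,0, 0,0,0,0, 0,0,0,0]'
python3 -m crank '[-1.5,0,0,0, 0,0,0,0, 0,0,0,0]'
python3 -m crank '[-1.5,0,0,0, 0,0,0,0, 0,0,0,0]'
```

```text
clock: 17.77
tcp_pos: [0.5373, 0.1547, 0.2576]
tool_rot: [3.14, -0.002, -1.634]
wrist_force: [-3.5, -2.7, 6.7]
gripper_width: 0.0207
clock: 18.15
tcp_pos: [0.5375, 0.1566, 0.2576]
tool_rot: [3.14, -0.002, -1.634]
wrist_force: [-3.1, -3.0, 5.8]
gripper_width: 0.0206
clock: 18.52
tcp_pos: [0.5375, 0.1581, 0.2576]
tool_rot: [3.14, -0.002, -1.634]
wrist_force: [-3.3, -4.3, 4.7]
gripper_width: 0.0208
clock: 18.9
tcp_pos: [0.5376, 0.159, 0.2574]
tool_rot: [3.139, -0.003, -1.635]
wrist_force: [-2.9, -5.8, 4.7]
gripper_width: 0.0202
```

```bash
python3 -m crank '[-1.5,0,0,0, 0,0,0,0, 0,0,0,0]'
python3 -m crank '[-1,0,0,0, 0,0,0,0, 0,0,0,0]'
python3 - <<'E'
from h import *
for n in('scene','side'):
    c=cam(n); P=pts(c); z=P[...,2]; ok=c['z_map']>0; save(c,n+'9.png')
    H,S,V=[cv2.cvtColor(c['frame'],cv2.COLOR_RGB2HSV)[...,i].astype(int) for i in range(3)]
    reg=(P[...,0]>.35)&(P[...,0]<.65)&(P[...,1]>-.4)&(P[...,1]<.2)&ok
    for k,m in dict(orange=(H<16)&(S>130)&(z>.045)&(z<.135)&(P[...,1]>.1),red=((H<4)|(H>174))&(S>150)&(z>.075)&(z<.1)&(P[...,1]<-.03),pin=(V<70)&(z>.19)&(z<.25)&(P[...,1]<-.15)).items():
        q=P[reg&m]; print(n,k,len(q),*( [np.median(q,0).round(4),q.min(0).round(3),q.max(0).round(3)] if len(q) else []))
a=cv2.imread('pics/scene9.png')[150:300,110:360]; b=cv2.imread('pics/side9.png')[120:300,200:440]
cv2.imwrite('pics/fin.png',np.hstack([cv2.resize(a,(400,240),interpolation=2),cv2.resize(b,(320,240),interpolation=2)]))
go([.530+.12*np.cos(np.radians(86.4)),.0376+.12*np.sin(np.radians(86.4)),.255],-93.6)
E
```

```text
clock: 19.27
tcp_pos: [0.5376, 0.1596, 0.2572]
tool_rot: [3.139, -0.005, -1.635]
wrist_force: [-2.3, -10.4, 5.2]
gripper_width: 0.0203
clock: 19.65
tcp_pos: [0.5377, 0.16, 0.2571]
tool_rot: [3.138, -0.006, -1.635]
wrist_force: [-1.5, -12.9, 5.0]
gripper_width: 0.0208
scene orange 20 [0.5449 0.1581 0.0579] [0.541 0.151 0.047] [0.549 0.165 0.072]
scene red 47 [ 0.5269 -0.0616  0.0866] [ 0.516 -0.076  0.08 ] [ 0.542 -0.048  0.093]
scene pin 46 [ 0.4193 -0.308   0.22  ] [ 0.412 -0.314  0.191] [ 0.423 -0.303  0.243]
side orange 184 [0.5349 0.1699 0.0978] [0.524 0.157 0.047] [0.548 0.176 0.132]
side red 0
side pin 0
t 19.75 tcp [0.5377 0.16   0.2571] psi -93.7 q [ 0.58  0.43 -0.34  0.   -0.81 -0.65] F [ -0.7 -12.    4.3] w 0.0205
shift mm [ 2.6 -0.   2.1] turn -0.1
```

View pics/fin.png

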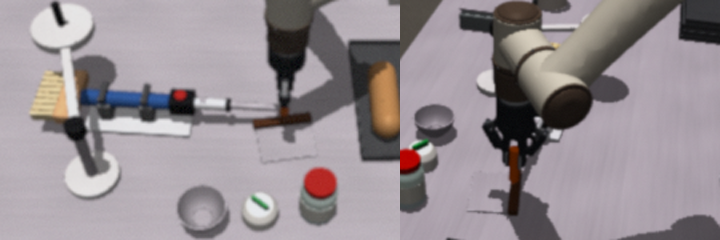

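The final view shows both sections drawn out, the lamp back over the brush head, and the scraper, jar, timer and bowl in place. The orange post moved about 120 mm in both cameras, and the force climbed steadily to 12–13 N against the hard stop. I'm handing it in while holding.

```bash
python3 -m crank '[0,0,0,0, 0,0,0,0, 0,0,0,0]'; python3 -c "
from workcell import hand_in
print(hand_in())"
```

```text
clock: 20.12
tcp_pos: [0.5377, 0.16, 0.2571]
tool_rot: [3.138, -0.006, -1.635]
wrist_force: [-2.2, -12.4, 4.4]
gripper_width: 0.0207
the job is handed in; nothing more can be done
None
```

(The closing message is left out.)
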